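Seat a rosewood lid panel in the carving bed

ROBOT

A 7-joint arm with a two-finger parallel gripper is mounted at the origin on the work surface. World frame = base frame: x ahead of the robot, y to its left, z up, the work surface at z = 0. Lengths are in m, angles in rad, forces in N, time in s.
With the tool pointing down it reaches from about 0.4 to 0.85 m from the base axis. Payload 10.4 kg.
Tool frame: the origin (TCP) lies at the very end of the fingers, on their centre line; the grasp point (between the pads) lies 19 mm behind it; z points along the fingers, y is the line along which they close (so a half turn about z gives the same grasp; the last joint's range is limited). The gripper opens to 87 mm and grips with 3 to 60 N. Pads are 19 mm wide; open, the fingers measure 117 mm over their backs; the gripper's body (75 mm by 190 mm) begins 51 mm behind the grasp point.
Start: joints at [-1.332, 0.332, -0.065, 1.46, 0.022, 1.35, -0.088], TCP at [0.162, 0.604, 0.223] pointing down, gripper open.
Joint ranges: [-2.6, 2.6], [-0.5, 2.12], [-1.47, 1.34], [0.16, 2.42], [-1.27, 4.41], [0.06, 2.06], [-2.6, 2.6]. Speed limits (rad/s): [2.22, 2.22, 2.79, 2.79, 3.14, 3.14, 3.14].

INTERFACE

Orientations are given as a unit quaternion [x, y, z, w].
In Python, from bench import * gives the robot as it stands.
- The arm moves only by the tool carry_out, never from a script. Its argument "deltas" is a list of rows, each an object with "hand": the finger opening in mm, from 0 to 87; "dp": the shift along the tool's x, y, z each as a share of 250 mm, from -1 to 1, a list of three; "spin": the turn about the tool's z as a share of pi rad, from -1 to 1. In form: [{"hand": hand, "dp": [dx, dy, dz], "spin": spin}, ...]. A call has 1 to 20 rows; each row is the pose to reach, as a shift and turn from the pose commanded when the call began, along the tool's axes at that moment, turning the shorter way round; what a row does not reach only later rows make up. A row lasts 1/10 s, in which the tool goes at most 50 mm and 8.59 degrees, less where a joint would pass 70% of its speed; a pose out of reach is approached as far as the arm can. A call with a number of a shift or a turn outside -1 to 1 is refused whole. A call with a gripper value outside its range is refused whole. The fingers move at their own pace and stop on an object; "force" is the grip in N (left out, the last holds). Time passes only in rows, so rows that repeat a pose let the fingers close. It gives the time, the measured TCP pose, the force, the opening and the grip force at its end, in the units of the state.
- read_state(): the state, without advancing time (a new reading comes with each control period).
- camera(name): name is "scene" or "top"; returns the picture (400x640x3 uint8, red, green, blue); there is no depth.
- get_calibration(name): a dict with "fx", "fy", "cx", "cy" (pixels), "k1" (the pictures are not rectified: a ray, as slopes to the right and down, at radius r is drawn at 1 + k1 r^2 times it, then the intrinsics apply), "R" (3x3) and "t" (3): a world point X has camera coordinates R X + t. Camera axes: x right, y down, z forward; pixel columns grow to the right and rows downward; lengths in m; the calibration is good to about 2 mm. A picture is of the moment at which its call begins. get_calibration takes no time and is no camera call.
- close_job(): hands the job in; it is judged then, once.
The state is a dict: "time": time; "joint_positions": joint angles; "joint_vel": joint speeds; "joint_torque": joint torques, N m; "ee_pos": TCP position; "eef_rot": TCP orientation; "ft_force": force on the tool from outside, world axes, zero at the start; "torque": the same for the moment, N m; "width": finger opening in m; "grip_force": force on a finger pad.
Only numpy, scipy, OpenCV 4.12 (cv2) and the standard library are available. Lean on these libraries where they do the work, as an engineer would, in place of code of your own. Each camera call takes 0.05 s, during which the arm holds its last target. There are 200 camera calls.

TASK

Get the rosewood panel ready for carving: push it over the bed's metal deck, square against the dark steel fence, and along it into the yellow-floored pocket, then press it down past the spring plunger until it lies flat, fully home on the pocket floor. Push and press gently, as with a fingertip (never over 50 N), and leave the tools and other things around the bed where they are.

Things in the scene. Friction and masses are not known exactly. Their poses are not given: they have to be found in the camera images.
- panel: Loose dark red-brown rosewood panel, 100 (its x) x 90 (its y) x 18 mm thick (z), about 0.2 kg, with a brass disc inlaid in the middle of its top. Origin: centre of its underside. It starts lying flat on the deck, turned up to 0.35 rad from the bed's axes and clear of the fence. It is too wide to grasp across: push it.
- bed: Fixed base with aluminium deck. Origin: on the table, below the edge where the deck ends and the pocket begins; x along the deck into the pocket, y to the fence. Deck: x -200 to 0, y -120 to 90 mm, 40 mm high. On it a cross-slide carries pocket, fence, stop and plunger as one; it is locked up to 20 mm to either side (y) of its middle setting and is not reported: feel for it.
- pocket_mid (a point): Pocket floor's centre at the middle setting: bed frame x 52, y 0, z 28 mm, axes alike; really up to 20 mm off in y. Pocket 104 (x) by 93 mm (y), 4 mm longer and 3 mm wider than the panel; yellow floor 12 mm below the deck. Round it 20 mm thick walls, tops at 52 mm: fence (+y), end stop (x 104 to 124), near wall (-y, x 0 to 104; its square end faces the deck). Seated, the panel's top is at 46 mm.
- fence_mid (a point): Point on the fence's face at the middle setting, deck height (bed frame x -100, y 46.5, z 40 mm; really up to 20 mm off in y). The fence is a straight dark steel wall, top 52 mm above the table, 20 mm thick, along deck and pocket, x -200 to 124 mm; its face is also the pocket's +y wall.
- plunger_mid (a point): Where the brass spring plunger (ball of 8 mm radius) leaves the pocket's -y wall at the middle setting: bed frame x 30, y -46.5, z 33 mm (really up to 20 mm off in y); it stands out 4.5 mm. It holds the panel's near end up until pressed past with some 5 to 15 N, then keeps the panel against the fence.
- stamp: Pale green stone seal stamp, 34 mm wide, 62 mm tall, standing beyond the fence; origin: centre of its underside. Leave it.
- wax_jar: Amber glass jar with brass cap, 52 mm wide, 50 mm tall, standing beyond the fence; origin: centre of its underside. Leave it.
- graver: Wooden-handled graver, 150 mm long, lying past the end stop; origin: on its axis below, near its middle; its x runs along it. Leave it.
- sanding_block: Cork sanding block 80 x 45 x 27 mm; origin: centre of its underside. Leave it.
- brush: Dusting brush 170 mm long, lying; its x runs along it. Leave it.
- pen_cup: Steel cup, 80 mm wide, 100 mm tall, with orange scissors and pens up to 190 mm above the table; origin: centre of its underside. Leave it.
- maple_lid: Small pale square box lid 70 x 70 x 14 mm; origin: centre of its underside. Not the panel: leave it.
Not all that is in view belongs to the job. What is shaped like the panel but blue or purple is not meant.

How it is judged:
By the outcome, as a careful person would: the job done as asked, in the order asked, and still so for the second after the job is handed in, with the robot touching nothing.
It also fails if it takes over 61 s, if anything falls off the work surface, if the arm or the gripper's body presses on something with over 40 N, if the wrist force passes 120 N, or if a joint passes its speed limit or range.

## Working session

There is one attempt and no reset: what is moved stays moved. The work goes in short steps, Python scripts to look and compute and a tool call to move; the robot and the scene stay as the last step left them, time stands still between calls to the robot, and variables do not carry over. Pictures are saved under pics/ and viewed, at most 10 in all, crops included, and the job is handed in when it is done.

Besides the shell and the picture viewer there is one more tool, called after "Call:" as a command line: name --argument value ..., lists and objects as JSON in quotes. carry_out: Moves the arm, as the interface text tells. Its arguments: {"type":"object","properties":{"deltas":{"type":"array","items":{"type":"object","properties":{"hand":{"type":"number"},"dp":{"type":"array","items":{"type":"number","minimum":-1,"maximum":1}},"spin":{"type":"number","minimum":-1,"maximum":1}}}},"force":{"type":"number"}},"required":["deltas"]}

```bash
mkdir -p pics; ls
python3 - <<'E'
from bench import *
import cv2
s=read_state();print(s['time'],s['ee_pos'],s['eef_rot'],s['ft_force'],s['width'])
for n in("top","scene"):
    c=get_calibration(n);print(n,c)
    cv2.imwrite(f"pics/{n}0.png",camera(n)[:,:,::-1])
E
```

```text
pics
0.0 [0.16166673 0.60333012 0.22174589] [ 1.30497325e-01  9.91448412e-01 -6.99348279e-04 -7.16988182e-05] [-0.40305967 -0.2647766   0.36388786] 0.08711726265887157
top {'fx': 508.181766295411, 'fy': 508.181766295411, 'cx': 311.0606652867351, 'cy': 199.23955397207322, 'k1': 0.05380524668126189, 'R': array([[ 0.00479204, -0.99984063,  0.01719767],
       [-0.99065837, -0.00709043, -0.1361827 ],
       [ 0.13628294, -0.01638442, -0.99053446]]), 't': array([0.02365152, 0.46067172, 1.44308047])}
scene {'fx': 405.9444197577383, 'fy': 405.9444197577383, 'cx': 319.8059182267724, 'cy': 202.1010627993972, 'k1': -0.06361781675567464, 'R': array([[ 0.07448774,  0.99705499, -0.01824643],
       [ 0.75211429, -0.06818456, -0.65549597],
       [-0.65480965,  0.03510301, -0.75497821]]), 't': array([-0.07902076, -0.3218603 ,  1.68915639])}
```

View pics/top0.png

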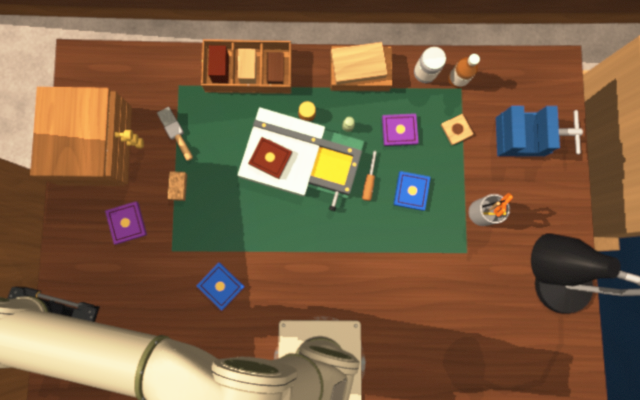

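View pics/scene0.png

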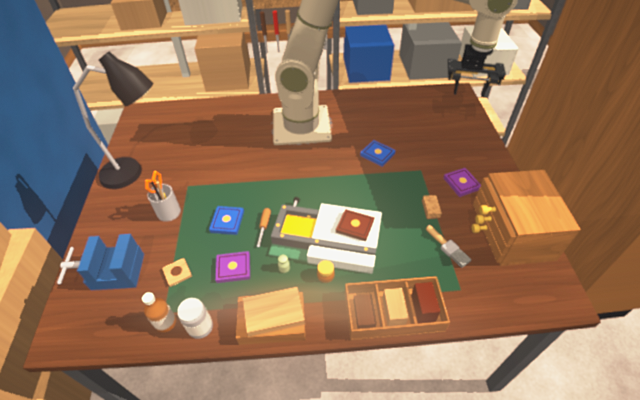

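The top view shows a dark red-brown square on the white deck at (270,157). The others of that shape are purple at (400,129) and (125,223), and blue at (412,190) and (220,286). There is also a red block in the tray at (218,63). Only the one on the deck, with its brass disc, fits the panel. The yellow pocket is at (333,166), to the image right. I'll confirm this in a crop.

Run:
```python
import cv2
i=cv2.imread("pics/top0.png")[98:212,230:382]
cv2.imwrite("pics/crop0.png",cv2.resize(i,None,fx=5,fy=5,interpolation=cv2.INTER_CUBIC))
```

```text
(no output)
```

View pics/crop0.png

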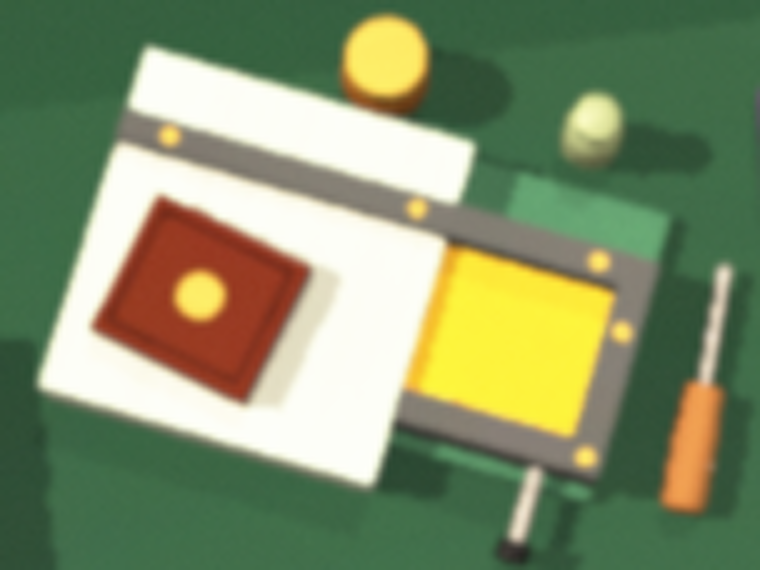

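The crop confirms the red-brown panel with its brass disc at (200,296), corners (161,196), (311,268), (247,405) and (93,328). The fence's inner edge runs from (118,143) to (447,240), and the deck corners are clear.

```bash
cat > h.py <<'E'
from bench import *
import numpy as np,cv2
from scipy.optimize import least_squares
def world(px,z,n="top"):
    c=get_calibration(n);u=np.atleast_2d(px).astype(float)
    d=np.c_[(u[:,0]-c['cx'])/c['fx'],(u[:,1]-c['cy'])/c['fy']];s=d.copy()
    for _ in range(10): s=d/(1+c['k1']*(s**2).sum(1))[:,None]
    R=np.array(c['R']);C=-R.T@c['t'];r=np.c_[s,np.ones(len(s))]@R
    return C+r*((z-C[2])/r[:,2])[:,None]
def fit(P,Q):  # P local 2d -> Q world 2d : x,y,th
    f=lambda v:(np.c_[np.cos(v[2])*P[:,0]-np.sin(v[2])*P[:,1]+v[0],np.sin(v[2])*P[:,0]+np.cos(v[2])*P[:,1]+v[1]]-Q).ravel()
    best=min((least_squares(f,[*Q.mean(0),t]) for t in np.arange(-3,3,.8)),key=lambda r:r.cost)
    return best.x,np.abs(best.fun).max()
def crop(p,k=5,o=(230,98)): return (np.array(p,float)+.5)/k-.5+o
def tobed(B,w):
    d=np.atleast_2d(w)[:,:2]-B[:2];c,s=np.cos(B[2]),np.sin(B[2]);return np.c_[c*d[:,0]+s*d[:,1],-s*d[:,0]+c*d[:,1]]
def toworld(B,p):
    p=np.atleast_2d(p);c,s=np.cos(B[2]),np.sin(B[2]);return np.c_[c*p[:,0]-s*p[:,1]+B[0],s*p[:,0]+c*p[:,1]+B[1]]
E
python3 - <<'E'
from h import *
np.set_printoptions(precision=4,suppress=True)
D=world(crop([(148,46),(475,143),(374,488),(38,388)]),.04)
B,e=fit(np.array([(-.2,.09),(0,.09),(0,-.12),(-.2,-.12)]),D[:,:2]);print("bed",B,e)
P=world(crop([(161,196),(311,268),(247,405),(93,328)]),.058)
for hx,hy in((.05,.045),(.045,.05)):
    p,e=fit(np.array([(-hx,hy),(hx,hy),(hx,-hy),(-hx,-hy)]),P[:,:2]);print("panel",p,p[2]-B[2],e)
print("panel bed corners",tobed(B,P))
F=world(crop([(118,143),(447,240),(128,110),(660,262),(600,478),(614,292)]),.052);print("fence",tobed(B,F))
s=read_state();from scipy.spatial.transform import Rotation as R
print(R.from_quat(s['eef_rot']).as_matrix())
E
```

```text
bed [ 0.5886  0.0135 -1.8532] 0.002430451133717648
panel [ 0.5774  0.1449 -2.0157] -0.16246183513410162 0.0026628478719173954
panel [ 0.5774  0.1449 -2.0146] -0.16139931424357878 0.008255140998858379
panel bed corners [[-0.1641  0.0037]
 [-0.0689 -0.0121]
 [-0.0809 -0.0993]
 [-0.1784 -0.0817]]
fence [[-0.1982  0.028 ]
 [ 0.0013  0.0278]
 [-0.1985  0.0486]
 [ 0.1234  0.0507]
 [ 0.1247 -0.0811]
 [ 0.1027  0.0259]]
[[-0.9659  0.2588 -0.0003]
 [ 0.2588  0.9659 -0.0013]
 [-0.0001 -0.0013 -1.    ]]
```

```bash
cat >> h.py <<'E'
B=np.array([.5886,.0135,-1.8532])
from scipy.spatial.transform import Rotation as Ro
def go(x,y,z,turn=0):
    """bed-frame target (mm), turn = deg from 'tool y along -bed x' about tool z -> dp,spin"""
    s=read_state();M=Ro.from_quat(s['eef_rot']).as_matrix()
    w=np.r_[toworld(B,[[x/1e3,y/1e3]])[0],z/1e3]
    d=M.T@(w-s['ee_pos'])/.25
    a=np.arctan2(M[1,1],M[0,1]);want=B[2]+np.pi-np.radians(turn)
    sp=(a-want+np.pi)%(2*np.pi)-np.pi
    print("to",(x,y,z),"dp",d.round(4),"spin",round(sp/np.pi,4))
def st():
    s=read_state();b=tobed(B,s['ee_pos'])[0]*1e3
    f=np.array(s['ft_force']);c,n=np.cos(B[2]),np.sin(B[2])
    print("t",round(s['time'],2),"bed",b.round(1),"z",round(s['ee_pos'][2]*1e3,1),"F bed",np.round([c*f[0]+n*f[1],-n*f[0]+c*f[1],f[2]],1),"w",round(s['width']*1e3,1))
E
python3 - <<'E'
from h import *
st();print(tobed(B,[[.5774,.1449]]))
go(-125,-130,120);go(-125,-130,47)
E
```

```text
t 0.1 bed [-447.5 -574.4] z 221.8 F bed [ 0.2  0.5 -0.8] w 87.2
[[-0.12307399 -0.04737292]]
to (-125, -130, 120) dp [-1.7506 -1.3259  0.4091] spin 0.0066
to (-125, -130, 47) dp [-1.7505 -1.3256  0.7011] spin 0.0066
```

Call:
carry_out --deltas '[{"hand":70,"dp":[-0.95,-0.7,0.1],"spin":0.0066},{"hand":70,"dp":[-0.95,-0.7,0.1],"spin":0.0066},{"hand":70,"dp":[-0.95,-0.7,0.1],"spin":0.0066},{"hand":70,"dp":[-0.95,-0.7,0.1],"spin":0.0066},{"hand":70,"dp":[-0.95,-0.7,0.1],"spin":0.0066},{"hand":70,"dp":[-0.95,-0.7,0.1],"spin":0.0066},{"hand":70,"dp":[-0.95,-0.7,0.1],"spin":0.0066},{"hand":70,"dp":[-0.95,-0.7,0.1],"spin":0.0066}]'

```text
time: 0.9
ee_pos: [0.3463, 0.3725, 0.1974]
eef_rot: [0.142, 0.99, -0.0, -0.0]
ft_force: [-0.9, 1.1, 0.7]
width: 0.0699
grip_force: 0.0
```

Run:
```python
from h import *
st();go(-125,-130,120)
```

```text
t 0.9 bed [-277.3 -332.8] z 197.4 F bed [-0.8 -1.2  0.7] w 69.9
to (-125, -130, 120) dp [-0.8127 -0.6071  0.3095] spin -0.0008
```

Call:
carry_out --deltas '[{"hand":70,"dp":[-0.812,-0.607,0.31],"spin":0},{"hand":70,"dp":[-0.812,-0.607,0.31],"spin":0},{"hand":70,"dp":[-0.812,-0.607,0.31],"spin":0},{"hand":70,"dp":[-0.812,-0.607,0.31],"spin":0},{"hand":70,"dp":[-0.812,-0.607,0.31],"spin":0},{"hand":70,"dp":[-0.812,-0.607,0.31],"spin":0},{"hand":70,"dp":[-0.812,-0.607,0.31],"spin":0},{"hand":70,"dp":[-0.812,-0.607,0.31],"spin":0}]'

```text
time: 1.7
ee_pos: [0.4979, 0.1729, 0.1199]
eef_rot: [0.14, 0.99, 0.0, -0.0]
ft_force: [0.3, 0.8, -0.4]
width: 0.0699
grip_force: 0.0
```

Run:
```python
from h import *
import cv2
st();go(-125,-130,47)
```

```text
t 1.7 bed [-127.8 -131.6] z 119.9 F bed [-0.9  0.1 -0.4] w 69.9
to (-125, -130, 47) dp [-0.0064 -0.0112  0.2916] spin 0.0006
```

Call:
carry_out --deltas '[{"hand":70,"dp":[0,0,0.1],"spin":0},{"hand":70,"dp":[0,0,0.2],"spin":0},{"hand":70,"dp":[0,0,0.25],"spin":0},{"hand":70,"dp":[0,0,0.28],"spin":0},{"hand":70,"dp":[0,0,0.292],"spin":0},{"hand":70,"dp":[0,0,0.292],"spin":0}]'

```text
time: 2.3
ee_pos: [0.4987, 0.1715, 0.0475]
eef_rot: [0.14, 0.99, 0.0, 0.0]
ft_force: [-0.0, -0.6, -0.0]
width: 0.0701
grip_force: 0.0
```

Run:
```python
from h import *
st();go(-125,-72,47)
i=camera("top")[98:212,230:382,::-1]
cv2.imwrite("pics/crop1.png",cv2.resize(i,None,fx=5,fy=5,interpolation=cv2.INTER_CUBIC))
```

```text
t 2.3 bed [-126.7 -130.4] z 47.5 F bed [ 0.6  0.2 -0. ] w 70.1
to (-125, -72, 47) dp [-0.2336 -0.0067  0.0019] spin 0.0002
```

View pics/crop1.png

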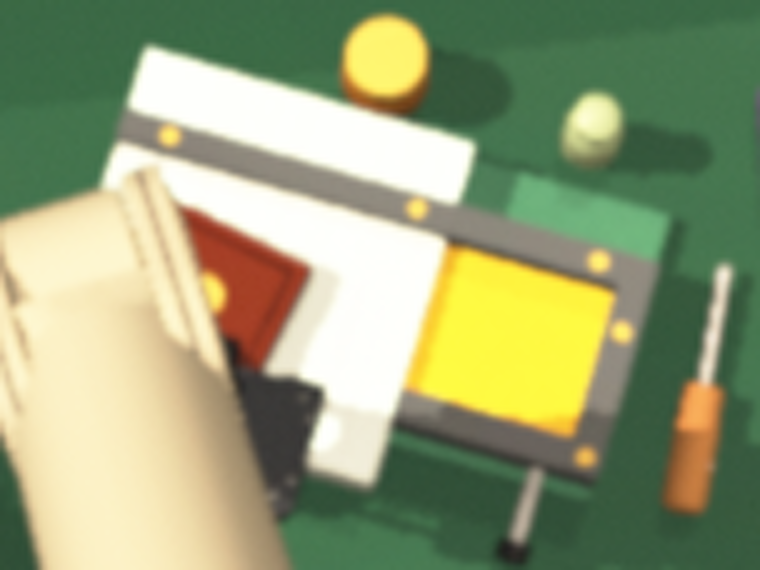

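The crop shows the panel undisturbed, with the gripper lowered beside its -y edge near (270,450). Next I push slowly towards the fence.

Call:
carry_out --deltas '[{"hand":70,"dp":[-0.02,-0.005,0],"spin":0},{"hand":70,"dp":[-0.04,-0.005,0],"spin":0},{"hand":70,"dp":[-0.06,-0.005,0],"spin":0},{"hand":70,"dp":[-0.08,-0.005,0],"spin":0},{"hand":70,"dp":[-0.1,-0.005,0],"spin":0},{"hand":70,"dp":[-0.12,-0.005,0],"spin":0},{"hand":70,"dp":[-0.14,-0.005,0],"spin":0},{"hand":70,"dp":[-0.16,-0.005,0],"spin":0},{"hand":70,"dp":[-0.175,-0.005,0],"spin":0},{"hand":70,"dp":[-0.19,-0.005,0],"spin":0},{"hand":70,"dp":[-0.2,-0.005,0],"spin":0},{"hand":70,"dp":[-0.21,-0.005,0],"spin":0},{"hand":70,"dp":[-0.215,-0.005,0],"spin":0}]'

```text
time: 3.65
ee_pos: [0.55, 0.1547, 0.047]
eef_rot: [0.141, 0.99, 0.0, 0.0]
ft_force: [-0.9, -0.3, 0.3]
width: 0.0704
grip_force: 0.6
```

Run:
```python
from h import *
st()
```

```text
t 3.65 bed [-124.9  -76.4] z 47.0 F bed [ 0.6 -0.7  0.3] w 70.4
```

Call:
carry_out --deltas '[{"hand":70,"dp":[-0.004,0,0],"spin":0},{"hand":70,"dp":[-0.008,0,0],"spin":0},{"hand":70,"dp":[-0.012,0,0],"spin":0},{"hand":70,"dp":[-0.016,0,0],"spin":0}]'

```text
time: 4.05
ee_pos: [0.5537, 0.1536, 0.047]
eef_rot: [0.141, 0.99, 0.0, 0.0]
ft_force: [-0.5, 0.4, -0.2]
width: 0.0699
grip_force: 0.5
```

Run:
```python
from h import *
st();print(read_state()['torque'])
```

```text
t 4.05 bed [-124.8  -72.6] z 47.0 F bed [-0.2 -0.6 -0.2] w 69.9
[0.04548838 0.22942931 0.05306497]
```

Still no wall contact, so I keep feeling forward.

Call:
carry_out --deltas '[{"hand":70,"dp":[-0.004,0,0],"spin":0},{"hand":70,"dp":[-0.008,0,0],"spin":0}]'

```text
time: 4.25
ee_pos: [0.5556, 0.153, 0.047]
eef_rot: [0.141, 0.99, 0.0, -0.0]
ft_force: [-0.4, -0.5, -0.5]
width: 0.0697
grip_force: 0.5
```

Call:
carry_out --deltas '[{"hand":70,"dp":[-0.004,0,0],"spin":0},{"hand":70,"dp":[-0.006,0,0],"spin":0}]'

```text
time: 4.45
ee_pos: [0.5558, 0.153, 0.0469]
eef_rot: [0.141, 0.99, -0.0, -0.001]
ft_force: [-8.2, 1.3, 6.4]
width: 0.0701
grip_force: 4.5
```

Run:
```python
from h import *
st()
i=camera("top")[98:212,230:382,::-1]
cv2.imwrite("pics/crop2.png",cv2.resize(i,None,fx=5,fy=5,interpolation=cv2.INTER_CUBIC))
```

```text
t 4.45 bed [-124.8  -70.4] z 46.9 F bed [ 1.1 -8.2  6.4] w 70.1
```

View pics/crop2.png

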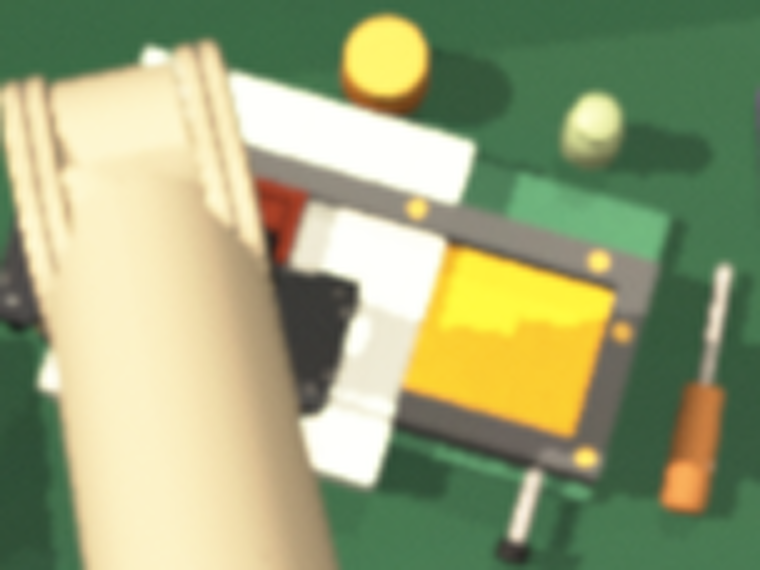

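Contact at about 8 N: the panel is against the fence, with its leading edge visible at (300,200). I press slightly more to square it, then back off and rise.

Call:
carry_out --deltas '[{"hand":70,"dp":[-0.002,0,0],"spin":0},{"hand":70,"dp":[-0.002,0,0],"spin":0}]'

```text
time: 4.7
ee_pos: [0.5558, 0.153, 0.0469]
eef_rot: [0.14, 0.99, -0.0, -0.002]
ft_force: [-9.8, 1.6, 5.8]
width: 0.0701
grip_force: 4.8
```

Call:
carry_out --deltas '[{"hand":70,"dp":[0.04,0,0],"spin":0},{"hand":70,"dp":[0.08,0,0],"spin":0},{"hand":70,"dp":[0.08,0,-0.2],"spin":0},{"hand":50,"dp":[0.08,0,-0.29],"spin":0},{"hand":50,"dp":[0.08,0,-0.29],"spin":0}]'

```text
time: 5.2
ee_pos: [0.5401, 0.159, 0.1234]
eef_rot: [0.141, 0.99, 0.002, 0.003]
ft_force: [0.3, 0.9, -0.2]
width: 0.0606
grip_force: 0.0
```

Run:
```python
from h import *
st();print(read_state()['joint_positions'])
go(-212,-18,120,90);go(-212,-18,120,-90)
```

```text
t 5.2 bed [-126.2  -87.1] z 123.4 F bed [-1.  -0.  -0.2] w 60.6
[-0.65574825  0.27197337  0.33661078  1.77443945 -0.1003568   1.10483265
  1.00226463]
to (-212, -18, 120) dp [-0.2764  0.3433  0.0166] spin 0.5
to (-212, -18, 120) dp [-0.2764  0.3433  0.0166] spin -0.5
```

Call:
carry_out --deltas '[{"hand":50,"dp":[-0.276,0.343,0.015],"spin":0.5},{"hand":50,"dp":[-0.276,0.343,0.015],"spin":0.5},{"hand":50,"dp":[-0.276,0.343,0.015],"spin":0.5},{"hand":50,"dp":[-0.276,0.343,0.015],"spin":0.5},{"hand":50,"dp":[-0.276,0.343,0.015],"spin":0.5},{"hand":50,"dp":[-0.276,0.343,0.015],"spin":0.5},{"hand":50,"dp":[-0.276,0.343,0.015],"spin":0.5},{"hand":50,"dp":[-0.276,0.343,0.015],"spin":0.5},{"hand":50,"dp":[-0.276,0.343,0.015],"spin":0.5},{"hand":50,"dp":[-0.276,0.343,0.015],"spin":0.5},{"hand":50,"dp":[-0.276,0.343,0.015],"spin":0.5},{"hand":50,"dp":[-0.276,0.343,0.015],"spin":0.5},{"hand":50,"dp":[-0.276,0.343,0.015],"spin":0.5}]'

```text
time: 6.5
ee_pos: [0.628, 0.2212, 0.1152]
eef_rot: [0.799, 0.602, -0.0, -0.0]
ft_force: [-0.1, -0.2, -0.8]
width: 0.0501
grip_force: 0.0
```

Run:
```python
from h import *
st();print(read_state()['joint_positions'])
go(-212,-18,47,90)
i=camera("top")[98:212,230:382,::-1]
cv2.imwrite("pics/crop3.png",cv2.resize(i,None,fx=5,fy=5,interpolation=cv2.INTER_CUBIC))
```

```text
t 6.5 bed [-210.5  -20. ] z 115.2 F bed [ 0.2 -0.1 -0.8] w 50.1
[-0.84572842  0.55383015  0.61533798  1.49839958 -0.33220011  1.19564551
 -0.45854247]
to (-212, -18, 47) dp [0.0062 0.0082 0.273 ] spin 0.0008
```

View pics/crop3.png

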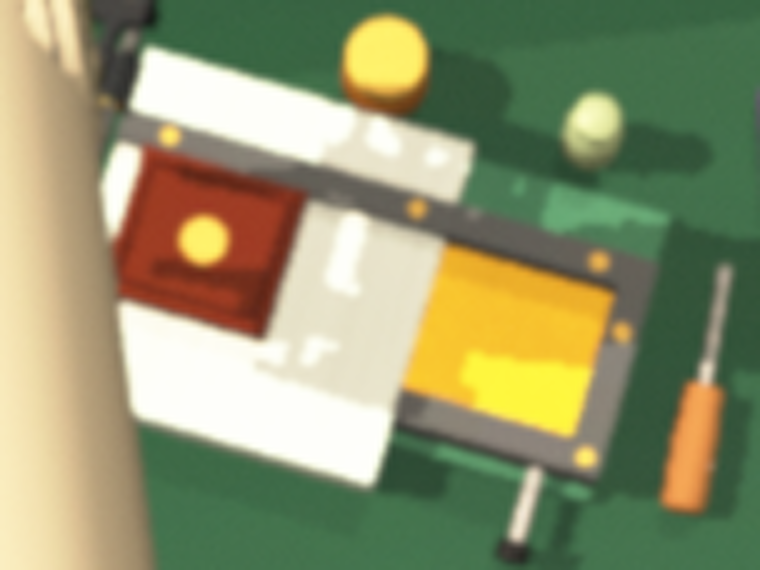

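The panel now lies square along the fence, top corners at (145,148), (307,193) and (265,338). I descend behind it and push along +x.

Call:
carry_out --deltas '[{"hand":50,"dp":[0.006,0.006,0.1],"spin":0},{"hand":50,"dp":[0.006,0.006,0.2],"spin":0},{"hand":50,"dp":[0.006,0.006,0.25],"spin":0},{"hand":50,"dp":[0.006,0.006,0.273],"spin":0},{"hand":50,"dp":[0.006,0.006,0.273],"spin":0}]'

```text
time: 7.05
ee_pos: [0.6302, 0.222, 0.0473]
eef_rot: [0.8, 0.601, -0.0, -0.0]
ft_force: [0.2, 1.0, -0.1]
width: 0.05
grip_force: 0.0
```

Call:
carry_out --deltas '[{"hand":50,"dp":[-0.02,0,0],"spin":0},{"hand":50,"dp":[-0.04,0,0],"spin":0},{"hand":50,"dp":[-0.06,0,0],"spin":0},{"hand":50,"dp":[-0.08,0,0],"spin":0},{"hand":50,"dp":[-0.1,0.001,0],"spin":0},{"hand":50,"dp":[-0.12,0.001,0],"spin":0},{"hand":50,"dp":[-0.15,0.002,0],"spin":0},{"hand":50,"dp":[-0.18,0.002,0],"spin":0},{"hand":50,"dp":[-0.21,0.003,0],"spin":0},{"hand":50,"dp":[-0.24,0.003,0],"spin":0},{"hand":50,"dp":[-0.27,0.004,0],"spin":0},{"hand":50,"dp":[-0.3,0.004,0],"spin":0}]'

```text
time: 8.25
ee_pos: [0.6099, 0.1495, 0.0474]
eef_rot: [0.8, 0.601, -0.0, -0.0]
ft_force: [-1.4, 5.1, 2.2]
width: 0.0499
grip_force: 1.6
```

Run:
```python
from h import *
st();go(-7,-16,47,90)
```

```text
t 8.25 bed [-136.5  -17.4] z 47.4 F bed [-4.5 -2.8  2.2] w 49.9
to (-7, -16, 47) dp [-0.5181  0.0056  0.0017] spin -0.0
```

Call:
carry_out --deltas '[{"hand":50,"dp":[-0.025,0,0],"spin":0},{"hand":50,"dp":[-0.05,0,0],"spin":0},{"hand":50,"dp":[-0.075,0,0],"spin":0},{"hand":50,"dp":[-0.1,0,0],"spin":0},{"hand":50,"dp":[-0.125,0,0],"spin":0},{"hand":50,"dp":[-0.15,0,0],"spin":0},{"hand":50,"dp":[-0.175,0,0],"spin":0},{"hand":50,"dp":[-0.2,0,0],"spin":0}]'

```text
time: 9.05
ee_pos: [0.5962, 0.1011, 0.0474]
eef_rot: [0.8, 0.6, -0.0, 0.0]
ft_force: [-1.1, 0.9, -0.8]
width: 0.05
grip_force: 0.8
```

Call:
carry_out --deltas '[{"hand":50,"dp":[-0.025,0,0],"spin":0},{"hand":50,"dp":[-0.05,0,0],"spin":0},{"hand":50,"dp":[-0.075,0,0],"spin":0},{"hand":50,"dp":[-0.1,0,0],"spin":0}]'

```text
time: 9.45
ee_pos: [0.5894, 0.0774, 0.0476]
eef_rot: [0.8, 0.601, 0.0, -0.0]
ft_force: [-1.2, 3.0, -0.4]
width: 0.0498
grip_force: 1.1
```

Run:
```python
from h import *
st()
i=camera("top")[98:212,230:382,::-1]
cv2.imwrite("pics/crop4.png",cv2.resize(i,None,fx=5,fy=5,interpolation=cv2.INTER_CUBIC))
```

```text
t 9.45 bed [-61.6 -17.1] z 47.6 F bed [-2.5 -2.  -0.4] w 49.8
```

View pics/crop4.png

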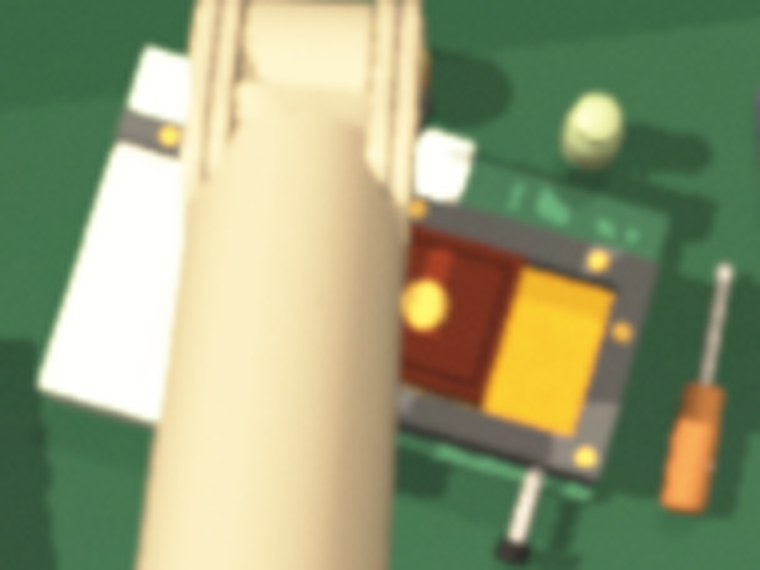

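The panel is inside the pocket's mouth, leading edge from (522,265) to (487,400), clear of the near wall. I carry on slowly.

Call:
carry_out --deltas '[{"hand":50,"dp":[-0.02,0,0],"spin":0},{"hand":50,"dp":[-0.04,0,0],"spin":0},{"hand":50,"dp":[-0.06,0,0],"spin":0},{"hand":50,"dp":[-0.08,0,0],"spin":0},{"hand":50,"dp":[-0.1,0,0],"spin":0},{"hand":50,"dp":[-0.12,0,0],"spin":0},{"hand":50,"dp":[-0.14,0,0],"spin":0}]'

```text
time: 10.2
ee_pos: [0.5799, 0.0444, 0.0476]
eef_rot: [0.799, 0.601, 0.0, -0.0]
ft_force: [1.2, 3.9, 0.3]
width: 0.0498
grip_force: 2.1
```

Call:
carry_out --deltas '[{"hand":50,"dp":[-0.012,0,0],"spin":0},{"hand":50,"dp":[-0.024,0,0],"spin":0},{"hand":50,"dp":[-0.036,0,0],"spin":0},{"hand":50,"dp":[-0.044,0,0],"spin":0}]'

```text
time: 10.6
ee_pos: [0.5761, 0.0331, 0.0473]
eef_rot: [0.8, 0.6, -0.0, -0.0]
ft_force: [0.6, 1.1, -0.9]
width: 0.05
grip_force: 0.6
```

Run:
```python
from h import *
st()
```

```text
t 10.6 bed [-15.3 -17.4] z 47.3 F bed [-1.2  0.3 -0.9] w 50.0
```

Call:
carry_out --deltas '[{"hand":50,"dp":[-0.006,0,0],"spin":0},{"hand":50,"dp":[-0.012,0,0],"spin":0},{"hand":50,"dp":[-0.018,0,0],"spin":0}]'

```text
time: 10.9
ee_pos: [0.5752, 0.0294, 0.0475]
eef_rot: [0.8, 0.601, -0.0, -0.0]
ft_force: [0.4, 0.8, -2.1]
width: 0.0502
grip_force: 0.6
```

Call:
carry_out --deltas '[{"hand":50,"dp":[-0.004,0,0],"spin":0},{"hand":50,"dp":[-0.008,0,0],"spin":0}]'

```text
time: 11.1
ee_pos: [0.5747, 0.0275, 0.0475]
eef_rot: [0.8, 0.601, 0.0, -0.0]
ft_force: [0.9, 1.9, -1.6]
width: 0.05
grip_force: 0.6
```

Call:
carry_out --deltas '[{"hand":50,"dp":[-0.004,0,0],"spin":0},{"hand":50,"dp":[-0.004,0,0],"spin":0}]'

```text
time: 11.3
ee_pos: [0.5745, 0.0263, 0.0475]
eef_rot: [0.8, 0.6, 0.0, 0.0]
ft_force: [-0.5, 1.0, -0.8]
width: 0.0502
grip_force: 0.3
```

Run:
```python
from h import *
st()
```

```text
t 11.3 bed [ -8.4 -17.1] z 47.5 F bed [-0.8 -0.8 -0.8] w 50.2
```

Call:
carry_out --deltas '[{"hand":50,"dp":[-0.004,0,0],"spin":0},{"hand":50,"dp":[-0.004,0,0],"spin":0}]'

```text
time: 11.5
ee_pos: [0.5744, 0.0258, 0.0476]
eef_rot: [0.8, 0.601, 0.0, -0.0]
ft_force: [0.3, 2.6, -1.6]
width: 0.0496
grip_force: 1.0
```

Call:
carry_out --deltas '[{"hand":50,"dp":[-0.004,0,0],"spin":0},{"hand":50,"dp":[-0.004,0,0],"spin":0}]'

```text
time: 11.7
ee_pos: [0.5743, 0.0257, 0.0476]
eef_rot: [0.799, 0.601, 0.001, -0.0]
ft_force: [1.5, 5.2, -1.0]
width: 0.0502
grip_force: 2.4
```

Run:
```python
from h import *
st()
```

```text
t 11.7 bed [ -7.7 -17.2] z 47.6 F bed [-5.4  0.  -1. ] w 50.2
```

Call:
carry_out --deltas '[{"hand":50,"dp":[-0.005,0,0],"spin":0},{"hand":50,"dp":[-0.005,0,0],"spin":0}]'

```text
time: 11.9
ee_pos: [0.5742, 0.0255, 0.0478]
eef_rot: [0.799, 0.601, 0.001, -0.001]
ft_force: [1.6, 7.5, -1.0]
width: 0.0502
grip_force: 3.9
```

Call:
carry_out --deltas '[{"hand":50,"dp":[0.04,0,0],"spin":0},{"hand":50,"dp":[0.1,0,0],"spin":0},{"hand":50,"dp":[0.2,0,-0.1],"spin":0},{"hand":0,"dp":[0.4,0,-0.2],"spin":0},{"hand":0,"dp":[0.6,0,-0.2],"spin":0},{"hand":0,"dp":[0.6,0,-0.2],"spin":0},{"hand":0,"dp":[0.6,0,-0.2],"spin":0}]'

```text
time: 12.6
ee_pos: [0.6153, 0.1703, 0.097]
eef_rot: [0.798, 0.602, -0.0, 0.0]
ft_force: [-0.2, 0.1, -0.6]
width: 0.026
grip_force: 0.0
```

Run:
```python
from h import *
st()
a=cv2.resize(camera("top")[140:200,295:375,::-1],None,fx=7,fy=7,interpolation=cv2.INTER_CUBIC)
b=cv2.resize(camera("scene")[195:255,260:350,::-1],None,fx=7.5,fy=7.5,interpolation=cv2.INTER_CUBIC)
import numpy as np
c=np.zeros((595,675,3),np.uint8);k=cv2.resize(a,(400,300));c[:297,:400]=k[:297];c[297:,:]=cv2.resize(b,(675,450))[76:374]
cv2.imwrite("pics/crop5.png",c)
```

```text
t 12.6 bed [-158.   -18.1] z 97.0 F bed [-0.  -0.2 -0.6] w 26.0
```

View pics/crop5.png

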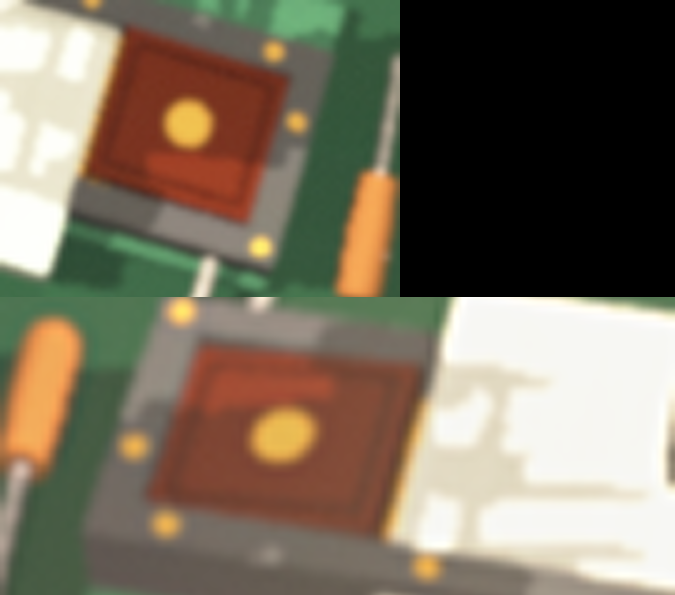

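The panel is in the pocket, with a thin yellow strip at its near edge (lower view, around (405,470)), so it has cleared the deck. Next I press its near end down with closed fingers.

Run:
```python
from h import *
st();go(22,-32,85,90);go(22,-32,65,90)
```

```text
t 12.7 bed [-154.3  -17. ] z 97.2 F bed [ 1.2 -0.  -0.2] w 17.9
to (22, -32, 85) dp [-0.705  -0.0592  0.0496] spin -0.0003
to (22, -32, 65) dp [-0.7049 -0.0592  0.1296] spin -0.0003
```

Call:
carry_out --deltas '[{"hand":0,"dp":[-0.705,-0.06,0.05],"spin":0},{"hand":0,"dp":[-0.705,-0.06,0.05],"spin":0},{"hand":0,"dp":[-0.705,-0.06,0.05],"spin":0},{"hand":0,"dp":[-0.705,-0.06,0.05],"spin":0},{"hand":0,"dp":[-0.705,-0.06,0.05],"spin":0},{"hand":0,"dp":[-0.705,-0.06,0.08],"spin":0},{"hand":0,"dp":[-0.705,-0.06,0.11],"spin":0},{"hand":0,"dp":[-0.705,-0.06,0.13],"spin":0},{"hand":0,"dp":[-0.705,-0.06,0.14],"spin":0}]'

```text
time: 13.6
ee_pos: [0.5516, 0.003, 0.0615]
eef_rot: [0.799, 0.601, -0.001, -0.0]
ft_force: [0.3, 0.1, -0.6]
width: 0.0001
grip_force: 0.0
```

Call:
carry_out --deltas '[{"hand":0,"dp":[0,0,0.006],"spin":0},{"hand":0,"dp":[0,0,0.012],"spin":0},{"hand":0,"dp":[0,0,0.016],"spin":0}]'

```text
time: 13.9
ee_pos: [0.552, 0.0025, 0.0585]
eef_rot: [0.8, 0.601, 0.0, 0.0]
ft_force: [-0.4, 0.4, 0.1]
width: 0.0006
grip_force: 0.0
```

Run:
```python
from h import *
st()
```

```text
t 13.9 bed [ 20.8 -32.1] z 58.5 F bed [-0.2 -0.5  0.1] w 0.6
```

Call:
carry_out --deltas '[{"hand":0,"dp":[0,0,0.006],"spin":0},{"hand":0,"dp":[0,0,0.012],"spin":0}]'

```text
time: 14.1
ee_pos: [0.5522, 0.0026, 0.0558]
eef_rot: [0.8, 0.601, 0.0, -0.0]
ft_force: [-2.0, 1.7, 7.1]
width: 0.0004
grip_force: 3.6
```

Call:
carry_out --deltas '[{"hand":0,"dp":[0,0,0.004],"spin":0},{"hand":0,"dp":[0,0,0.008],"spin":0}]'

```text
time: 14.3
ee_pos: [0.5522, 0.0028, 0.0541]
eef_rot: [0.8, 0.601, 0.001, -0.0]
ft_force: [-1.9, 2.3, 7.0]
width: 0.0004
grip_force: 3.5
```

Call:
carry_out --deltas '[{"hand":0,"dp":[0,0,0.004],"spin":0},{"hand":0,"dp":[0,0,0.006],"spin":0}]'

```text
time: 14.5
ee_pos: [0.5521, 0.003, 0.0524]
eef_rot: [0.799, 0.601, 0.0, -0.0]
ft_force: [-1.7, 1.4, 4.8]
width: 0.0001
grip_force: 2.6
```

Going down past the plunger at about 7 N. I continue towards 46 mm.

Call:
carry_out --deltas '[{"hand":0,"dp":[0,0,0.005],"spin":0},{"hand":0,"dp":[0,0,0.01],"spin":0},{"hand":0,"dp":[0,0,0.015],"spin":0}]'

```text
time: 14.8
ee_pos: [0.5519, 0.0034, 0.0486]
eef_rot: [0.799, 0.601, 0.0, -0.001]
ft_force: [-3.2, 3.9, 6.2]
width: 0.0006
grip_force: 3.4
```

Call:
carry_out --deltas '[{"hand":0,"dp":[0,0,0.004],"spin":0},{"hand":0,"dp":[0,0,0.008],"spin":0}]'

```text
time: 15.0
ee_pos: [0.5521, 0.0035, 0.0471]
eef_rot: [0.799, 0.601, 0.001, -0.001]
ft_force: [-7.4, 3.6, 20.1]
width: 0.0006
grip_force: 10.0
```

Call:
carry_out --deltas '[{"hand":0,"dp":[0,0,0.003],"spin":0},{"hand":0,"dp":[0,0,0.003],"spin":0}]'

```text
time: 15.2
ee_pos: [0.5521, 0.0035, 0.047]
eef_rot: [0.799, 0.601, 0.001, -0.001]
ft_force: [-8.4, 3.8, 19.7]
width: 0.0005
grip_force: 10.1
```

Call:
carry_out --deltas '[{"hand":0,"dp":[0,0,-0.03],"spin":0},{"hand":0,"dp":[0,0.08,-0.05],"spin":0},{"hand":0,"dp":[0.02,0.15,-0.05],"spin":0},{"hand":0,"dp":[0.02,0.15,-0.05],"spin":0},{"hand":0,"dp":[0.02,0.15,-0.03],"spin":0},{"hand":0,"dp":[0.02,0.15,-0.015],"spin":0},{"hand":0,"dp":[0.02,0.15,-0.008],"spin":0}]'

```text
time: 15.9
ee_pos: [0.5885, -0.0033, 0.047]
eef_rot: [0.8, 0.6, -0.0, -0.0]
ft_force: [-2.1, -0.5, 2.7]
width: 0.0009
grip_force: 1.5
```

Run:
```python
from h import *
st()
```

```text
t 15.9 bed [16.2  4.6] z 47.0 F bed [ 1.  -1.9  2.7] w 0.9
```

Call:
carry_out --deltas '[{"hand":0,"dp":[0,0,0.004],"spin":0},{"hand":0,"dp":[0,0,0.008],"spin":0}]'

```text
time: 16.1
ee_pos: [0.5887, -0.0033, 0.0464]
eef_rot: [0.8, 0.6, -0.0, -0.001]
ft_force: [-10.7, 0.3, 25.5]
width: 0.0005
grip_force: 12.0
```

Call:
carry_out --deltas '[{"hand":0,"dp":[0,0,-0.03],"spin":0},{"hand":0,"dp":[-0.1,-0.04,-0.05],"spin":0},{"hand":0,"dp":[-0.25,-0.08,-0.05],"spin":0},{"hand":0,"dp":[-0.25,-0.08,-0.05],"spin":0},{"hand":0,"dp":[-0.25,-0.08,-0.03],"spin":0},{"hand":0,"dp":[-0.25,-0.08,-0.015],"spin":0},{"hand":0,"dp":[-0.25,-0.08,-0.006],"spin":0},{"hand":0,"dp":[-0.25,-0.08,0],"spin":0}]'

```text
time: 16.9
ee_pos: [0.5528, -0.0566, 0.0463]
eef_rot: [0.799, 0.601, -0.0, -0.001]
ft_force: [-14.3, 3.8, 34.6]
width: 0.0004
grip_force: 17.7
```

Run:
```python
from h import *
st()
```

```text
t 16.9 bed [ 77.3 -14.8] z 46.3 F bed [  0.3 -14.8  34.6] w 0.4
```

Call:
carry_out --deltas '[{"hand":0,"dp":[0,0,-0.03],"spin":0},{"hand":0,"dp":[0.1,-0.05,-0.05],"spin":0},{"hand":0,"dp":[0.24,-0.11,-0.05],"spin":0},{"hand":0,"dp":[0.24,-0.11,-0.05],"spin":0},{"hand":0,"dp":[0.24,-0.11,-0.04],"spin":0},{"hand":0,"dp":[0.24,-0.11,-0.025],"spin":0},{"hand":0,"dp":[0.24,-0.11,-0.012],"spin":0},{"hand":0,"dp":[0.24,-0.11,-0.006],"spin":0}]'

```text
time: 17.7
ee_pos: [0.5427, 0.0066, 0.0465]
eef_rot: [0.8, 0.6, -0.0, -0.0]
ft_force: [-2.7, -0.5, 13.5]
width: 0.0005
grip_force: 7.7
```

Call:
carry_out --deltas '[{"hand":0,"dp":[0,0,0.003],"spin":0},{"hand":0,"dp":[0,0,0.004],"spin":0}]'

```text
time: 17.9
ee_pos: [0.5427, 0.0066, 0.0465]
eef_rot: [0.8, 0.6, -0.0, -0.0]
ft_force: [-5.6, -0.1, 13.0]
width: 0.0004
grip_force: 6.6
```

Run:
```python
from h import *
st()
```

```text
t 17.9 bed [ 19.4 -42.1] z 46.5 F bed [ 1.7 -5.3 13. ] w 0.4
```

All three spots now sit at about 46.4 mm, so the panel is flat. I retreat and look.

Call:
carry_out --deltas '[{"hand":0,"dp":[0,0,-0.1],"spin":0},{"hand":0,"dp":[0,0,-0.3],"spin":0},{"hand":0,"dp":[0.3,0,-0.5],"spin":0},{"hand":0,"dp":[0.9,0,-0.5],"spin":0},{"hand":0,"dp":[0.9,0,-0.5],"spin":0},{"hand":0,"dp":[0.9,0,-0.5],"spin":0},{"hand":0,"dp":[0.9,0,-0.5],"spin":0},{"hand":0,"dp":[0.9,0,-0.5],"spin":0},{"hand":0,"dp":[0.9,0,-0.5],"spin":0}]'

```text
time: 18.8
ee_pos: [0.6058, 0.2235, 0.1704]
eef_rot: [0.799, 0.601, -0.0, 0.0]
ft_force: [-0.0, -1.2, 0.5]
width: 0.0003
grip_force: 0.0
```

Run:
```python
from h import *
st()
a=cv2.resize(camera("top")[140:200,295:375,::-1],(400,300),interpolation=cv2.INTER_CUBIC)
b=cv2.resize(camera("scene")[195:255,260:350,::-1],(450,300),interpolation=cv2.INTER_CUBIC)
c=np.zeros((600,450,3),np.uint8);c[:300,:400]=a;c[300:]=b
cv2.imwrite("pics/crop6.png",c)
```

```text
t 18.8 bed [-206.5  -42. ] z 170.4 F bed [1.2 0.3 0.5] w 0.3
```

View pics/crop6.png

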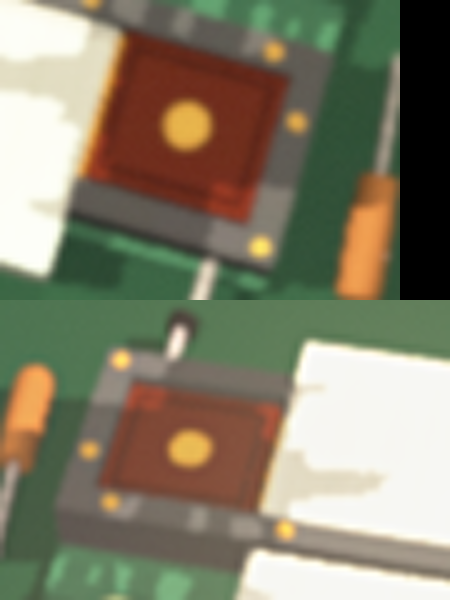

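The panel lies flat in the pocket, with the disc at (187,126) in the top view, even gaps, and the walls standing above it all round. The arm is clear, so I hand in.

```bash
python3 -c "
from bench import *
print(close_job())"
```

```text
the job is handed in; nothing more can be done
None
```

The panel was squared to the fence, slid along it into the pocket and pressed flat on the floor: its top reads about 46.4 mm at three spots, against 46 mm nominal. The highest force I read was about 38 N, and I handed it in at about 19 s with the arm clear.

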